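# Hold a pinned plate flush on a tilted work table

## Task

Lift the small aluminium plate out of its wooden parking block by its grip, put its pin into the hole of the tilted steel table, and lean the plate to the slope until it lies flush on the sloping face and square with its edges. Finish while still holding it: keep the grip and a light steady push that presses it flush, as if glue were setting. Leave the jar, the screwdriver and the wooden offcut where they are.

Things in the scene. Friction and masses are not known exactly. Their poses are not given: they have to be found in the camera images.
- hole (a point): Centre of the hole's mouth in the upper face of the tilted steel table (110 x 90 mm, 12 mm thick; hole 14 mm wide, right through, open below), about 106 mm above the bench. z: outward normal of the sloping face; x: up the slope, along the 110 mm edges; y: level, along the 90 mm edges. The slope, 14 to 32 degrees, falls roughly towards the robot and differs every time.
- stand: Fixed steel stand that carries the tilted table; origin at the centre of its underside, within 4 mm of straight below the hole. Foot 130 x 124 mm. Two upright cheeks flank the table, inner faces 49 mm and outer faces 59 mm either side of the hole along y, tops 100 mm above the bench; locking knobs reach out to 76 mm. The table is locked and does not give under the push of the job.
- slide_face (a point): Centre of the flat underside of the small aluminium plate (70 mm along x, 56 mm along y, 6 mm thick), where the pin starts. Axes of the plate: z is its upward normal, pointing to the grip; x and y run along its edges. At the start it lies level on the parking block, 40 mm above the bench. It weighs about 0.14 kg.
- slide_grip (a point): Centre of the wooden grip fixed on top of the aluminium plate: a block 40 mm along the plate's x, 22 mm along its y and 36 mm tall, this point 24 mm above the plate's underside. Same axes as slide_face; grasp it across the 22 mm (along y).
- pin_end (a point): End of the steel pin that stands out 20 mm from the middle of the plate's underside along -z: 10 mm thick, tapered over its last 6 mm to 5 mm at the end. Same axes as slide_face.
- rest: Fixed wooden parking block, 100 x 80 mm, 40 mm tall, with an 18 mm hole 30 mm deep in the middle of its top in which the pin hangs loosely; origin at the centre of its underside on the bench.
- jar_mid (a point): Middle of a glass jar with steel lid, 64 mm wide, 75 mm tall, standing to one side of the work. To be left alone.
- driver_mid (a point): Point in the middle of a screwdriver lying on the bench. To be left alone.
- offcut_mid (a point): Centre of a wooden offcut, 90 x 50 x 35 mm, lying on the bench. To be left alone.

How it is judged:
By the outcome, as a careful person would: the job done as asked, in the order asked, and still so for the second after the job is handed in, while the arm keeps its last pose, push and grip.
It also fails if it takes over 40 s, if anything falls off the work surface, if the arm or the gripper's body presses on something with over 40 N, if the wrist force passes 120 N, or if a joint passes its speed limit or range.

## Robot

A 7-joint arm with a two-finger parallel gripper is mounted at the origin on the work surface. World frame = base frame: x ahead of the robot, y to its left, z up, the work surface at z = 0. Lengths are in m, angles in rad, forces in N, time in s.
With the tool pointing down it reaches from about 0.4 to 0.85 m from the base axis. Payload 4.5 kg.
Tool frame: the origin (TCP) lies between the finger pads; the fingertips stand 11 mm ahead of it and the grasp point (between the pads) lies 8 mm behind it (r.tip_reach is the distance from the TCP to the fingertips, in m); x points along the fingers, y is the direction in which the jaws open and shut, and the axes are right-handed (so a half turn about x gives the same grasp; the last joint's range is limited). The gripper opens to 88 mm and grips with 3 to 60 N. Pads are 18 mm wide; open, the fingers measure 123 mm over their backs; the gripper's body (75 mm by 187 mm) begins 45 mm behind the grasp point.
Start: joints at [1.366, 0.689, -0.195, 1.565, 0.157, 0.902, -0.215], TCP at [0.148, -0.607, 0.25] pointing down, gripper open.
Joint ranges: [-3.01, 3.01], [-0.46, 2.08], [-1.47, 1.51], [0.13, 2.56], [-1, 4.14], [0.04, 2.09], [-2.66, 2.66]. Speed limits (rad/s): [2.57, 2.57, 3.14, 3.14, 3.14, 3.14, 3.14].

## Interface

Orientations are given as a unit quaternion [x, y, z, w].
In Python, from plant import r gives the robot as it stands.
- The arm moves only by the tool drive_tool, never from a script. Its argument "deltas" is a list of rows, each a list of 3 entries, a list of its own where there are three numbers: the turn, a rotation vector about the tool's x, y, z in degrees, then the shift along the tool's x, y, z in cm, then the finger opening in cm, from 0 to 8.81. A call has 1 to 12 rows; each row shifts and turns the commanded pose from where the row before left it, along the tool's axes as they then stand; what a row does not reach is not made up. A row lasts 1/12 s, in which the tool goes at most 41.7 mm and 7.16 degrees, less where a joint would pass 70% of its speed; a pose out of reach is approached as far as the arm can. A call is refused whole if a number of a shift passes 4.17 or a number of a turn 7.16, either way. A call with a gripper value outside its range is refused whole. The fingers move at their own pace and stop on an object; "force" is the grip in N (left out, the last holds). Time passes only in rows, so rows that do not move let the fingers close. It gives the time, the measured TCP pose, the force and the opening at its end, in the units of the state.
- r.get_state(): the state, without advancing time (a new reading comes with each control period).
- r.snapshot(name): name is "side" or "top" or "wrist"; returns a dict with "color" (480x640x3 uint8, red, green, blue), "fov_y" (degrees; the focal length in pixels is half the picture's height over the tangent of half this angle, whatever the lens; pixels are square), "cx", "cy" (the principal point, pixels), "extrinsics" (4x4, takes a point from world to camera coordinates); the wrist camera has in their place "tool_from_camera" (4x4, takes a point from camera to tool coordinates, whose origin is the TCP and whose axes are the tool frame's). Camera axes: x right, y up, looking along -z (the intrinsics and any distortion apply to the point x, -y, -z); pixel columns grow to the right and rows downward; lengths in m; the calibration is good to about 2 mm. A picture is of the moment at which its call begins: read the wrist's pose just before it. There is no depth.
- r.finish_job(): hands the job in, once; it reports no verdict.
The state is a dict: "clock": time; "q": joint angles; "qd": joint speeds; "joint_torque": joint torques, N m; "tool_pos": TCP position; "eef_rot": TCP orientation; "contact_force": force on the tool from outside, world axes, zero at the start; "moment": the same for the moment, N m; "opening": opening from 0.0 (shut) to 1.0 (fully open).
Only numpy, scipy, OpenCV 4.12 (cv2) and the standard library are available. Lean on these libraries where they do the work, as an engineer would, in place of code of your own. Each camera call takes 0.05 s, during which the arm holds its last target. There are 200 camera calls.

## Working session

There is one attempt and no reset: what is moved stays moved. The work goes in short steps, Python scripts to look and compute and a tool call to move; the robot and the scene stay as the last step left them, time stands still between calls to the robot, and variables do not carry over. Pictures are saved under pics/ and viewed, about 8 in all and at most 12, crops included, and the job is handed in when it is done.

Besides the shell and the picture viewer there is one more tool, called after "Request:" as name(argument=value, ...) on one line, values as JSON. drive_tool: Moves the arm, as the interface text tells. Its arguments: {"type":"object","properties":{"deltas":{"type":"array","items":{"type":"array"}},"force":{"type":"number"}},"required":["deltas"]}

```bash
mkdir -p pics; ls; python3 - <<'E'
from plant import r
import cv2, numpy as np
s=r.get_state(); print({k:np.round(v,3) for k,v in s.items()})
for n in("side","top"):
    d=r.snapshot(n); cv2.imwrite(f"pics/{n}0.png",d["color"][...,::-1])
    print(n,{k:(np.round(v,4).tolist() if k!="color" else v.shape) for k,v in d.items()})
d=r.snapshot("wrist"); print({k:v for k,v in d.items() if k!="color"})
E
```

```text
pics
{'clock': np.float64(0.0), 'q': array([ 1.366,  0.69 , -0.194,  1.566,  0.157,  0.902, -0.215]), 'qd': array([ 0.001,  0.   , -0.001, -0.001, -0.001,  0.001,  0.   ]), 'joint_torque': array([ 0.0000e+00, -5.2756e+01, -1.2670e+00, -1.5343e+01, -5.3000e-02,
        7.0000e-03,  0.0000e+00]), 'tool_pos': array([ 0.148, -0.607,  0.249]), 'eef_rot': array([-0.702, -0.085,  0.702, -0.084]), 'contact_force': array([ 0.005,  0.411, -0.28 ]), 'moment': array([-0.007,  0.028, -0.02 ]), 'opening': np.float64(1.001)}
side {'color': (480, 640, 3), 'fov_y': 54.4491, 'cx': 318.7257, 'cy': 244.491, 'extrinsics': [[-0.7897, -0.6135, 0.0074, 0.4948], [0.3536, -0.4452, 0.8227, -0.3147], [-0.5014, 0.6523, 0.5685, -0.8139], [0.0, 0.0, 0.0, 1.0]]}
top {'color': (480, 640, 3), 'fov_y': 55.5512, 'cx': 319.8681, 'cy': 239.2754, 'extrinsics': [[0.0236, -0.9997, 0.0092, -0.0217], [0.9949, 0.0244, 0.0982, -0.6291], [-0.0984, 0.0069, 0.9951, -1.0613], [0.0, 0.0, 0.0, 1.0]]}
{'fov_y': 65.95968009486361, 'cx': 320.2025908369724, 'cy': 238.91260525262098, 'tool_from_camera': array([[-5.13127900e-04,  3.02813072e-01, -9.53049831e-01,
        -1.34676629e-01],
       [ 9.99999801e-01, -1.94993255e-04, -6.00361372e-04,
        -2.64879043e-04],
       [-3.67635560e-04, -9.53049949e-01, -3.02812911e-01,
        -7.81926894e-02],
       [ 0.00000000e+00,  0.00000000e+00,  0.00000000e+00,
         1.00000000e+00]])}
```

View pics/top0.png

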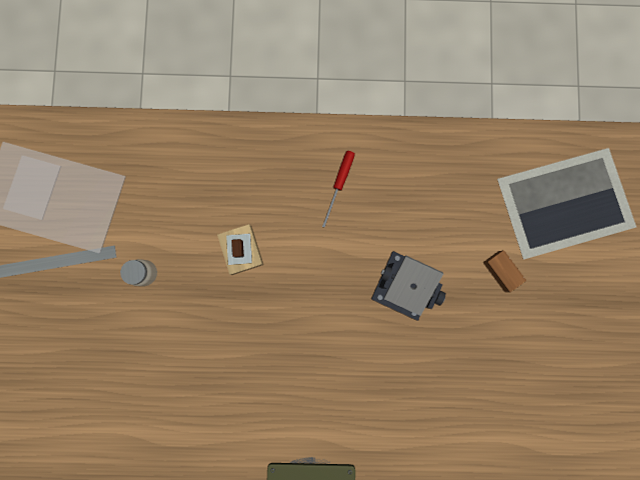

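View pics/side0.png

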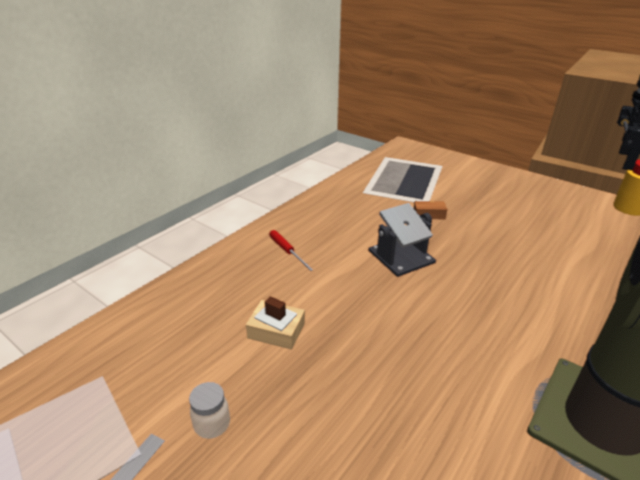

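Top view: grip at (238,248), hole at (413,286), jar (138,272), driver (340,185), offcut (505,271). The side view shows the table sloping, hole at (406,223), and the grip at (275,308). I'll do a coarse localisation first.

```bash
cat > h.py <<'E'
from plant import r
import numpy as np, cv2
from scipy.spatial.transform import Rotation as R
def tool():
    s=r.get_state(); T=np.eye(4); T[:3,:3]=R.from_quat(s["eef_rot"]).as_matrix(); T[:3,3]=s["tool_pos"]; return T
def snap(n):
    T=tool(); d=r.snapshot(n)
    d["wc"]=T@d["tool_from_camera"] if n=="wrist" else np.linalg.inv(d["extrinsics"]); return d
def ray(d,uv):
    f=240/np.tan(np.radians(d["fov_y"]/2)); u,v=uv
    v=d["wc"][:3,:3]@np.array([(u-d["cx"])/f,-(v-d["cy"])/f,-1]); return d["wc"][:3,3],v/np.linalg.norm(v)
def proj(d,p):
    f=240/np.tan(np.radians(d["fov_y"]/2)); c=np.linalg.inv(d["wc"])@np.append(p,1); return np.array([d["cx"]-f*c[0]/c[2],d["cy"]+f*c[1]/c[2]])
def plane(d,uv,z):
    o,v=ray(d,uv); return o+v*(z-o[2])/v[2]
def tri(rays):
    A=sum(np.eye(3)-np.outer(v,v) for o,v in rays); b=sum((np.eye(3)-np.outer(v,v))@o for o,v in rays)
    p=np.linalg.solve(A,b); return p,[np.linalg.norm(np.cross(p-o,v))*1e3 for o,v in rays]
def grasp_rot(a,y):  # tool x along a, tool y near y
    a=a/np.linalg.norm(a); y=y-a*(a@y); y/=np.linalg.norm(y); return np.c_[a,y,np.cross(a,y)]
def delta(p,M):
    T=tool(); print("shift tool cm",np.round(100*T[:3,:3].T@(p-T[:3,3]),2),"turn deg",np.round(np.degrees(R.from_matrix(T[:3,:3].T@M).as_rotvec()),2))
E
python3 - <<'E'
from h import *
np.set_printoptions(precision=4,suppress=True)
t,s=snap("top"),snap("side"); print(tool())
for n,a,b,z in(("hole",(413,286),(406,223),.106),("grip",(238,248),(275,308),.082)):
    print(n,plane(t,a,z),plane(s,b,z),tri([ray(t,a),ray(s,b)]))
for c in((399,252),(443,269),(421,318),(383,300)): print("corner-ish",plane(t,c,.11))
E
python3 - <<'E'
import cv2
a=cv2.imread('pics/top0.png');b=cv2.imread('pics/side0.png')
z=lambda i,x,y,w,h:cv2.resize(i[y:y+h,x:x+w],(400,300),interpolation=cv2.INTER_CUBIC)
import numpy as np
cv2.imwrite('pics/z0.png',np.vstack([np.hstack([z(a,360,240,100,75),z(b,355,195,100,75)]),np.hstack([z(a,200,215,80,60),z(b,235,287,80,60)])]))
E
```

```text
[[-0.0002  0.2365 -0.9716  0.1478]
 [ 0.0007 -0.9716 -0.2365 -0.607 ]
 [-1.     -0.0008  0.0001  0.2493]
 [ 0.      0.      0.      1.    ]]
hole [ 0.5232 -0.2146  0.106 ] [ 0.5217 -0.2163  0.106 ] (array([ 0.5223, -0.215 ,  0.1064]), [np.float64(1.0664799796688553), np.float64(1.0664799796689408)])
grip [0.5999 0.1797 0.082 ] [0.5862 0.1957 0.082 ] (array([0.6006, 0.1822, 0.0644]), [np.float64(0.8301254775164434), np.float64(0.8301254775166083)])
corner-ish [ 0.5976 -0.1823  0.11  ]
corner-ish [ 0.5622 -0.2801  0.11  ]
corner-ish [ 0.4539 -0.2315  0.11  ]
corner-ish [ 0.4911 -0.1478  0.11  ]
```

View pics/z0.png

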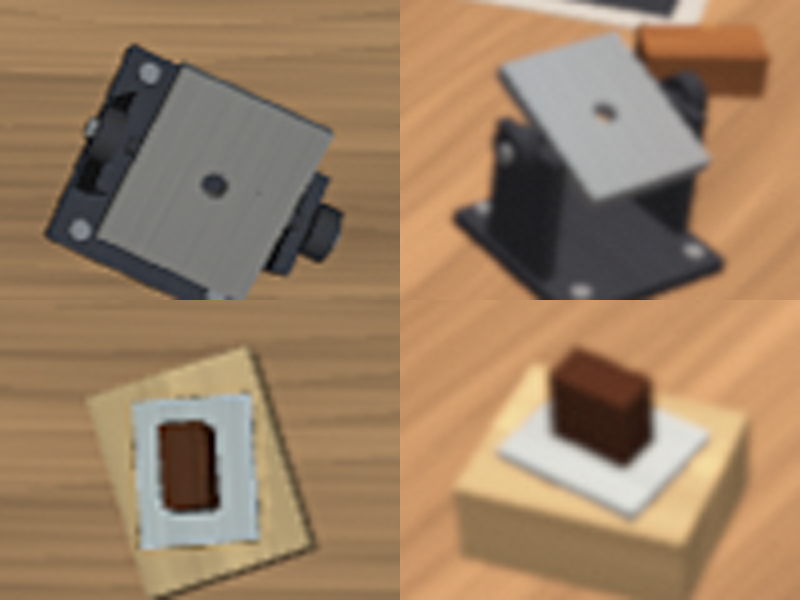

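The crops give clear table corners in both views: top (406,256), (443,272.5), (421,314.5), (384,299); side (380,212.5), (409,203), (432,235), (404,244.5). The plate is nearly aligned with world x. I'll get a coarse slope and the first move.

```bash
python3 - <<'E'
from h import *
np.set_printoptions(precision=4,suppress=True)
t,s=snap("top"),snap("side")
tc=[(405.75,256.25),(443,272.5),(421.25,314.5),(384.25,299.25)]; sc=[(409.25,203.25),(432,235),(404.25,244.5),(380,212.5)]
for k in range(4):
    Q=[tri([ray(t,tc[i]),ray(s,sc[(i+k)%4])]) for i in range(4)]
    e=max(q[1][0] for q in Q); print(k,e)
    if e<6:
        P=np.array([q[0] for q in Q]); print(P); x=(P[0]+P[1]-P[2]-P[3])/2; y=(P[0]+P[3]-P[1]-P[2])/2
        n=np.cross(x,y); n/=np.linalg.norm(n); print(np.linalg.norm(x),np.linalg.norm(y),n,"slope",np.degrees(np.arccos(n[2])),"yaw",np.degrees(np.arctan2(x[1],x[0])))
a=np.radians(-27); delta(np.array([.51,-.21,.25]),grasp_rot(np.array([0,0,-1.]),np.array([np.sin(a),-np.cos(a),0])))
E
```

```text
0 35.566887949474435
1 67.74506123342329
2 35.17666270307557
3 2.6750894055780474
[[ 0.5869 -0.1956  0.1217]
 [ 0.5517 -0.2775  0.1243]
 [ 0.4593 -0.2383  0.0847]
 [ 0.4911 -0.1545  0.0879]]
0.10871601568207569 0.0893543322659951 [-0.3149  0.1232  0.9411] slope 19.762825056352074 yaw -23.11415364403601
shift tool cm [ -0.04 -30.02 -44.58] turn deg [40.68  0.01  0.02]
```

Request:
drive_tool(deltas=[[[0,0,0],[0,-2,-3],8.8],[[0,0,0],[0,-2,-3],8.8],[[0,0,0],[0,-2,-3],8.8],[[0,0,0],[0,-2,-3],8.8],[[0,0,0],[0,-2,-3],8.8],[[0,0,0],[0,-2,-3],8.8],[[0,0,0],[0,-2,-3],8.8],[[0,0,0],[0,-2,-3],8.8],[[0,0,0],[0,-2,-3],8.8],[[0,0,0],[0,-2,-3],8.8],[[0,0,0],[0,-2,-3],8.8],[[0,0,0],[0,-2,-3],8.8]])

```text
clock: 1.35
tool_pos: [0.4419, -0.2875, 0.2499]
eef_rot: [0.702, 0.084, -0.702, 0.084]
contact_force: [0.7, -0.4, -0.5]
opening: 0.998
```

Request:
drive_tool(deltas=[[[0,0,0],[0,-2,-3],8.8],[[0,0,0],[0,-2,-3],8.8],[[0,0,0],[0,-2,-3],8.8],[[6.3,0,0],[0,0,0],8.8],[[6.3,0,0],[0,0,0],8.8],[[6.3,0,0],[0,0,0],8.8],[[6.3,0,0],[0,0,0],8.8],[[6.3,0,0],[0,0,0],8.8],[[6.3,0,0],[0,0,0],8.8],[[0,0,0],[0,0,0],8.8],[[0,0,0],[0,0,0],8.8]])

```text
clock: 2.27
tool_pos: [0.5142, -0.2092, 0.2497]
eef_rot: [0.692, -0.147, -0.692, -0.146]
contact_force: [-0.6, -0.2, -0.4]
opening: 0.996
```

```bash
python3 - <<'E'
from h import *
print(tool().round(4)); d=snap("wrist"); print(proj(d,np.array([.522,-.215,.106])))
cv2.imwrite("pics/w1.png",d["color"][...,::-1])
E
```

```text
[[-1.000e-04 -4.055e-01 -9.141e-01  5.142e-01]
 [-3.000e-04 -9.141e-01  4.055e-01 -2.092e-01]
 [-1.000e+00  3.000e-04 -1.000e-04  2.497e-01]
 [ 0.000e+00  0.000e+00  0.000e+00  1.000e+00]]
[322.75071806 214.5975972 ]
```

View pics/w1.png

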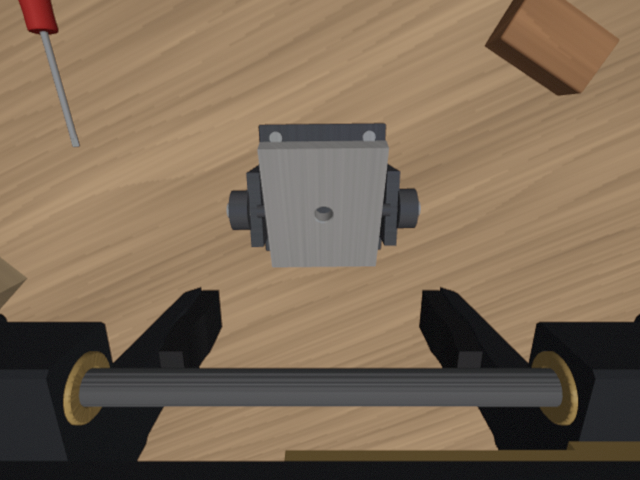

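The wrist view shows the table nearly square: face corners about (261,148), (386,148), (377,267), (272,267), hole (324,213). The strip at v 142–148 seems to be the upper end face. I'll refine with edge lines and solvePnP.

```bash
cat > tab.py <<'E'
from h import *
np.set_printoptions(precision=4,suppress=True)
def table(d,c0,hole0):
    g=cv2.GaussianBlur(cv2.cvtColor(d["color"],cv2.COLOR_RGB2GRAY),(3,3),0).astype(float)
    L=[]; c0=np.array(c0,float)
    for i in range(4):   # each edge: strongest gradient across it
        a,b=c0[i],c0[(i+1)%4]; t=(b-a)/np.linalg.norm(b-a); n=np.array([t[1],-t[0]]); pts=[]
        for s in np.linspace(.12,.88,50):
            k=np.arange(-5,5.01,.25); q=a+(b-a)*s+k[:,None]*n
            v=cv2.remap(g.astype(np.float32),q[:,0].astype(np.float32)[None],q[:,1].astype(np.float32)[None],cv2.INTER_LINEAR)[0]
            w=np.abs(np.gradient(v)); j=w.argmax(); w=w*(abs(k-k[j])<1.5); pts.append(q[0]+(k@w/w.sum()-k[0])*n)
        vx,vy,x,y=cv2.fitLine(np.float32(pts),cv2.DIST_HUBER,0,.01,.01).ravel(); L.append(np.cross([x,y,1],[x+vx,y+vy,1]))
    C=np.array([(lambda p:p[:2]/p[2])(np.cross(L[i-1],L[i])) for i in range(4)])
    print("corners",C)
    x0,y0=map(int,hole0); m=(g[y0-14:y0+15,x0-14:x0+15]<115).astype(np.uint8); print("hole mask",cv2.moments(m,True)["m00"])
    return C,g
def pose(d,C):
    f=240/np.tan(np.radians(d["fov_y"]/2)); K=np.array([[f,0,d["cx"]],[0,f,d["cy"]],[0,0,1]])
    O=np.float64([[55,45,0],[55,-45,0],[-55,-45,0],[-55,45,0]])/1e3
    n,rv,tv,e=cv2.solvePnPGeneric(O,C,K,None,flags=cv2.SOLVEPNP_IPPE)
    for i in range(n):
        M=d["wc"][:3,:3]@np.diag([1,-1,-1])@cv2.Rodrigues(rv[i])[0]; p=d["wc"][:3,:3]@np.diag([1,-1,-1])@tv[i].ravel()+d["wc"][:3,3]
        print("c",p,"n",M[:,2],"slope",np.degrees(np.arccos(M[2,2])),"x",M[:,0],"yaw",np.degrees(np.arctan2(M[1,0],M[0,0])),"rmse px",e[i].ravel(), "hole proj",proj(d,p))
E
python3 - <<'E'
from tab import *
d=snap("wrist"); g=cv2.cvtColor(d["color"],cv2.COLOR_RGB2GRAY)
print(g[138:154,300],g[262:272,300]); print(g[205:222,324],g[213,312:337])
C,_=table(d,[(261,148),(386,148),(377,267),(272,267)],(324,213)); pose(d,C)
E
```

```text
[ 70  70  70  90 106 110 110 109 108 107 115 127 131 132 131 132] [134 134 132 133 135 138 137 137 139 140]
[132 105  74  69  70  70  68  72  94 105 105 104 105 105 106 108 130] [132 128 115 103 108 111 112 107 101  99  97  95  94  94  94  89  84  78
  72  69  76 107 131 132 133]
corners [[256.8878 149.1502]
 [388.4958 147.4331]
 [375.2468 270.1973]
 [271.0091 265.2324]]
hole mask 225.0
c [ 0.5218 -0.2147  0.1064] n [-0.2979  0.1896  0.9356] slope 20.676407052740952 x [ 0.8609 -0.3701  0.3491] yaw -23.26033877306348 rmse px [0.9968] hole proj [322.4966 215.0749]
c [ 0.5325 -0.2201  0.1139] n [ 0.662  -0.345   0.6654] slope 48.28507903724944 x [ 0.612  -0.2638 -0.7456] yaw -23.31740403993796 rmse px [9.4812] hole proj [323.3186 201.9302]
```

```bash
python3 - <<'E'
s=open('tab.py').read()
s=s.replace('g=cv2.GaussianBlur(cv2.cvtColor(d["color"],cv2.COLOR_RGB2GRAY),(3,3),0).astype(float)','g=cv2.GaussianBlur(d["color"],(3,3),0).astype(np.float32)')
s=s.replace('g.astype(np.float32),q','g,q').replace('w=np.abs(np.gradient(v))','w=np.linalg.norm(np.gradient(v,axis=0),axis=1)')
i=s.index('    x0,y0'); j=s.index('    return C,g'); s=s[:i]+s[j:]
open('tab.py','w').write(s)
E
python3 - <<'E'
from tab import *
d=snap("wrist"); g=d["color"]
print(g[258:274,300].tolist())
C,_=table(d,[(260,148),(387,148),(377,267),(272,267)],(324,213)); pose(d,C)
m=(cv2.cvtColor(g,cv2.COLOR_RGB2GRAY)[200:228,308:340]<122).astype(np.uint8); M=cv2.moments(m,True); h=np.array([308+M["m10"]/M["m00"],200+M["m01"]/M["m00"]]); print("hole px",h,M["m00"],plane(d,h,.106))
E
```

```text
[[135, 134, 131], [137, 134, 133], [136, 133, 131], [136, 133, 132], [137, 134, 133], [135, 132, 131], [135, 133, 132], [135, 133, 131], [140, 134, 127], [154, 134, 115], [160, 133, 104], [160, 134, 104], [161, 135, 106], [162, 136, 106], [164, 137, 107], [162, 136, 105]]
corners [[256.659  149.192 ]
 [388.3293 147.3736]
 [375.6889 266.0333]
 [271.2829 266.5463]]
c [ 0.522  -0.2152  0.106 ] n [-0.3345  0.151   0.9302] slope 21.53363706105769 x [ 0.8551 -0.3662  0.367 ] yaw -23.181531230271993 rmse px [0.2773] hole proj [322.9658 214.4456]
c [ 0.5331 -0.22    0.1136] n [ 0.6944 -0.2975  0.6552] slope 49.06782512627777 x [ 0.6003 -0.2625 -0.7555] yaw -23.615133504861515 rmse px [9.4699] hole proj [322.8803 201.1312]
hole px [323.6446 213.1074] 242.0 [ 0.5228 -0.2161  0.106 ]
```

```bash
python3 - <<'E'
from tab import *
d=snap("wrist"); z=cv2.resize(d["color"][130:280,240:440,::-1],None,fx=4,fy=4,interpolation=cv2.INTER_NEAREST)
C=np.float32([[256.659,149.192],[388.3293,147.3736],[375.6889,266.0333],[271.2829,266.5463]])
cv2.polylines(z,[np.int32((C-[240,130]+.5)*4)],True,(0,0,255),1); cv2.imwrite("pics/z1.png",z)
E
```

```text
(no output)
```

View pics/z1.png

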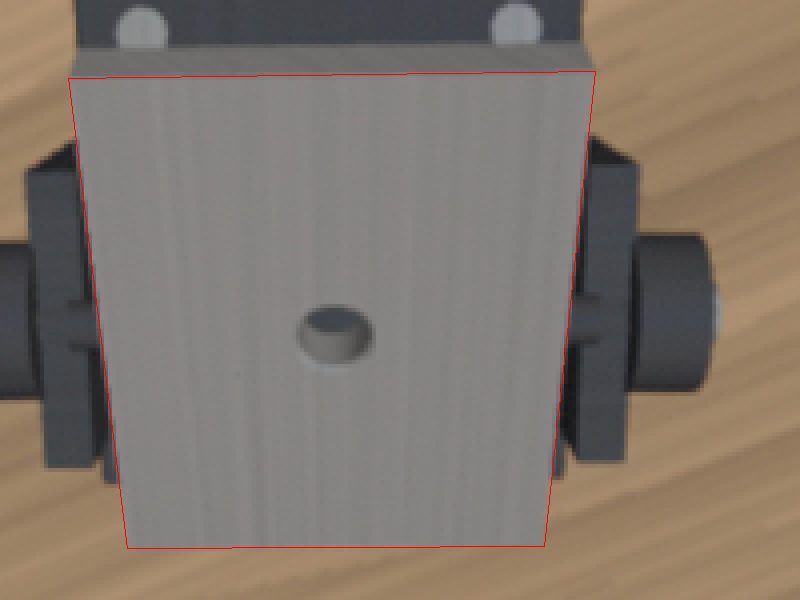

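The fit overlay hugs the face: corners within about half a pixel, hole at (323.6,213.3). Next, on to the plate.

```bash
python3 - <<'E'
from tab import *
from scipy.optimize import least_squares
d=snap("wrist"); C=np.float64([[257.2,149.2],[388.3,147.4],[375.7,266.0],[271.3,266.5]])
O=np.float64([[55,45,0],[55,-45,0],[-55,-45,0],[-55,45,0]])/1e3
Rm=lambda w,s:R.from_euler("ZY",[w,-s],degrees=True).as_matrix()
f=lambda q:np.concatenate([proj(d,q[:3]+Rm(q[3],q[4])@o)-c for o,c in zip(O,C)])
s=least_squares(f,[.522,-.215,.106,-23,21]); cov=np.linalg.inv(s.jac.T@s.jac)*.3**2; print(s.x,np.sqrt(np.diag(cov)),s.fun.round(2))
a=np.radians(4); delta(np.array([.59,.18,.22]),grasp_rot(np.array([0,0,-1.]),np.array([np.sin(a),-np.cos(a),0])))
E
```

```text
[  0.5217  -0.2154   0.1046 -23.3831  21.0321] [0.0002 0.0001 0.0006 0.098  0.2652] [-0.18 -0.22  0.21  0.1  -0.51 -0.2   0.47  0.36]
shift tool cm [  2.98 -38.65   8.94] turn deg [-28.06  -0.01   0.01]
```

Request:
drive_tool(deltas=[[[0,0,0],[0.25,-3.2,0.75],8.8],[[0,0,0],[0.25,-3.2,0.75],8.8],[[0,0,0],[0.25,-3.2,0.75],8.8],[[0,0,0],[0.25,-3.2,0.75],8.8],[[0,0,0],[0.25,-3.2,0.75],8.8],[[0,0,0],[0.25,-3.2,0.75],8.8],[[0,0,0],[0.25,-3.2,0.75],8.8],[[0,0,0],[0.25,-3.2,0.75],8.8],[[0,0,0],[0.25,-3.2,0.75],8.8],[[0,0,0],[0.25,-3.2,0.75],8.8],[[0,0,0],[0.25,-3.2,0.75],8.8],[[0,0,0],[0.25,-3.2,0.75],8.8]])

```text
clock: 3.52
tool_pos: [0.589, 0.1795, 0.2196]
eef_rot: [-0.692, 0.147, 0.692, 0.147]
contact_force: [0.9, -1.0, -0.6]
opening: 0.998
```

Request:
drive_tool(deltas=[[[-7,0,0],[0,0,0],8.8],[[-7,0,0],[0,0,0],8.8],[[-7,0,0],[0,0,0],8.8],[[-7,0,0],[0,0,0],8.8],[[0,0,0],[0,0,0],8.8],[[0,0,0],[0,0,0],8.8]])

```text
clock: 4.02
tool_pos: [0.5889, 0.1777, 0.2197]
eef_rot: [-0.707, -0.023, 0.707, -0.023]
contact_force: [-0.2, 0.8, -0.2]
opening: 1.0
```

```bash
python3 - <<'E'
from h import *
print(tool().round(4)); d=snap("wrist"); print(proj(d,np.array([.601,.182,.064])))
cv2.imwrite("pics/w2.png",d["color"][...,::-1])
E
```

```text
[[-3.000e-04  6.450e-02 -9.979e-01  5.889e-01]
 [ 4.000e-04 -9.979e-01 -6.450e-02  1.777e-01]
 [-1.000e+00 -4.000e-04  2.000e-04  2.197e-01]
 [ 0.000e+00  0.000e+00  0.000e+00  1.000e+00]]
[315.91503972 207.4521862 ]
```

View pics/w2.png

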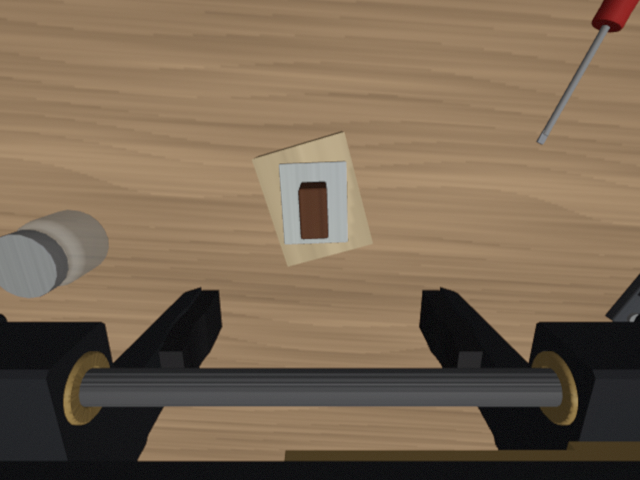

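The plate's corners are at about (280,163), (346,162), (348,243), (284,244), with the grip at (313,212). Computing its pose from masks.

```bash
cat > plate.py <<'E'
from h import *
np.set_printoptions(precision=4,suppress=True)
def find(d,box,z):
    u0,v0,u1,v1=box; c=d["color"][v0:v1,u0:u1].astype(int); m=((c[...,2]>c[...,0]-8)&(c[...,0]>120))|(c[...,0]<110)
    cn=max(cv2.findContours(m.astype(np.uint8),cv2.RETR_EXTERNAL,cv2.CHAIN_APPROX_NONE)[0],key=cv2.contourArea)[:,0]+[u0,v0]
    P=np.array([plane(d,q,z) for q in cv2.convexHull(cn.astype(np.float32))[:,0]])
    (cx,cy),(w,h),a=cv2.minAreaRect(np.float32(P[:,:2]*1e3)); print("centre",cx/1e3,cy/1e3,"size",w,h,"angle",a); return cx/1e3,cy/1e3
E
python3 - <<'E'
from plate import *
d=snap("wrist"); find(d,(270,150,356,254),.046)
g=d["color"].astype(int); m=((g[...,0]<120)&(g[...,0]-g[...,2]>15)).astype(np.uint8); m[:150]=0;m[260:]=0;m[:,:270]=0;m[:,360:]=0
cn=max(cv2.findContours(m,cv2.RETR_EXTERNAL,cv2.CHAIN_APPROX_NONE)[0],key=cv2.contourArea); print(cv2.boundingRect(cn),cv2.minAreaRect(cn), plane(d,(313.5,212),.082))
t=snap("top"); find(t,(222,230,254,268),.046)
E
```

```text
centre 0.6000775146484375 0.18377787780761717 size 68.99736785888672 54.945194244384766 angle 5.914645671844482
(298, 183, 30, 56) ((312.71917724609375, 210.41781616210938), (55.591514587402344, 28.128864288330078), 87.87889862060547) [0.6015 0.1836 0.082 ]
centre 0.6023394775390625 0.1869455108642578 size 87.40306854248047 73.18643951416016 angle 2.559605121612549
```

```bash
python3 - <<'E'
from h import *
a=np.radians(5.8); delta(np.array([.6005,.1838,.06]),grasp_rot(np.array([0,0,-1.]),np.array([np.sin(a),-np.cos(a),0])))
E
```

```text
shift tool cm [15.97 -0.52 -1.2 ] turn deg [-2.04 -0.   -0.01]
```

Request:
drive_tool(deltas=[[[-2,0,0],[2,-0.25,-0.6],6],[[0,0,0],[2,-0.25,-0.6],6],[[0,0,0],[2.5,0,0],6],[[0,0,0],[2.5,0,0],6],[[0,0,0],[2.5,0,0],6],[[0,0,0],[2,0,0],6],[[0,0,0],[1.5,0,0],6],[[0,0,0],[1,0,0],6],[[0,0,0],[0,0,0],6],[[0,0,0],[0,0,0],4]])

```text
clock: 5.0
tool_pos: [0.6005, 0.1839, 0.0597]
eef_rot: [-0.706, -0.036, 0.706, -0.036]
contact_force: [0.1, 0.4, 0.5]
opening: 0.632
```

```bash
python3 - <<'E'
from h import *
print(tool().round(4)); d=snap("wrist"); 
cv2.imwrite("pics/w3.png",d["color"][...,::-1])
a=np.radians(5.8); delta(np.array([.6005,.1838,.06]),grasp_rot(np.array([0,0,-1.]),np.array([np.sin(a),-np.cos(a),0])))
E
```

```text
[[-0.000e+00  1.020e-01 -9.948e-01  6.005e-01]
 [-3.000e-04 -9.948e-01 -1.020e-01  1.839e-01]
 [-1.000e+00  3.000e-04  1.000e-04  5.970e-02]
 [ 0.000e+00  0.000e+00  0.000e+00  1.000e+00]]
shift tool cm [0.05 0.02 0.06] turn deg [ 0.06 -0.08  0.  ]
```

View pics/w3.png

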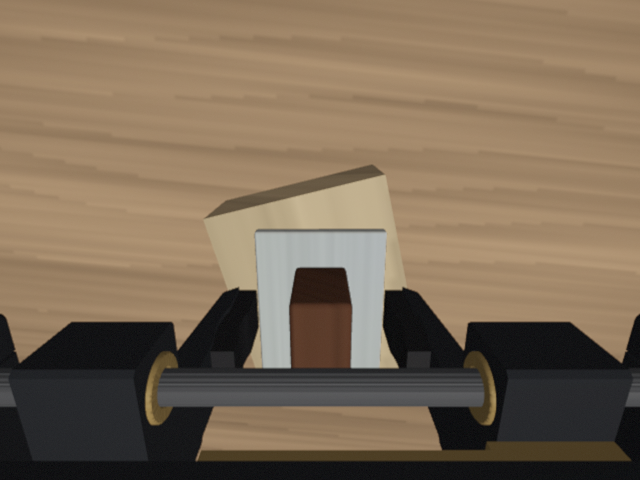

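The fingers straddle the grip, and the plate's far edge is level (256–385, v 230), so it's square and centred. Closing and lifting.

Request:
drive_tool(deltas=[[[0,0,0],[0,0,0],0],[[0,0,0],[0,0,0],0],[[0,0,0],[0,0,0],0],[[0,0,0],[0,0,0],0],[[0,0,0],[0,0,0],0],[[0,0,0],[0,0,0],0],[[0,0,0],[0,0,0],0],[[0,0,0],[0,0,0],0]], force=30)

```text
clock: 5.72
tool_pos: [0.6007, 0.184, 0.0602]
eef_rot: [0.706, 0.036, -0.706, 0.036]
contact_force: [-1.4, -0.6, 5.9]
opening: 0.249
```

Request:
drive_tool(deltas=[[[0,0,0],[-0.5,0,0],0],[[0,0,0],[-1,0,0],0],[[0,0,0],[-2,0,0],0],[[0,0,0],[-3,0,0],0],[[0,0,0],[-3,0,0],0],[[0,0,0],[-3,0,0],0],[[0,0,0],[-3,0,0],0],[[0,0,0],[-2,0,0],0],[[0,0,0],[-1,0,0],0],[[0,0,0],[-0.5,0,0],0],[[0,0,0],[0,0,0],0]])

```text
clock: 6.63
tool_pos: [0.6004, 0.1839, 0.2502]
eef_rot: [0.706, 0.036, -0.706, 0.036]
contact_force: [-0.5, -0.5, -1.6]
opening: 0.248
```

```bash
python3 - <<'E'
from h import *
T=tool();print(T.round(4)); d=snap("wrist"); cv2.imwrite("pics/w4.png",d["color"][...,::-1])
# plate far edge: tool-frame coords assuming plate top plane at given tool x
for n in ("top","side"): cv2.imwrite(f"pics/{n}4.png",snap(n)["color"][...,::-1])
print(r.get_state()["opening"])
g=cv2.cvtColor(d["color"],cv2.COLOR_RGB2GRAY).astype(int)
for u in (262,320,378): print(u,g[218:240,u])
for v in (260,): print(d["color"][v,245:268].tolist(), d["color"][v,375:398].tolist())
E
```

```text
[[ 6.000e-04  1.025e-01 -9.947e-01  6.004e-01]
 [ 1.000e-04 -9.947e-01 -1.025e-01  1.839e-01]
 [-1.000e+00 -0.000e+00 -6.000e-04  2.502e-01]
 [ 0.000e+00  0.000e+00  0.000e+00  1.000e+00]]
0.24759648286577673
262 [150 151 149 146 144 145 146 151 153 153 139 112 102 126 162 180 186 188
 188 188 188 187]
320 [160 174 178 177 177 177 176 176 176 176 158 118  99 127 165 182 188 190
 190 189 189 189]
378 [150 152 153 151 152 151 151 152 154 155 136 107  98 124 161 180 187 188
 188 188 188 188]
[[160, 134, 105], [160, 134, 104], [160, 134, 104], [160, 134, 104], [160, 134, 104], [160, 134, 105], [161, 134, 105], [161, 135, 105], [161, 134, 104], [160, 133, 103], [152, 129, 103], [144, 138, 128], [171, 175, 171], [186, 192, 188], [185, 190, 186], [184, 189, 185], [184, 189, 185], [184, 190, 186], [184, 190, 186], [186, 191, 186], [184, 189, 186], [184, 189, 186], [183, 188, 185]] [[185, 190, 190], [185, 190, 190], [184, 189, 189], [184, 189, 190], [185, 189, 190], [185, 190, 190], [185, 190, 190], [184, 189, 190], [185, 189, 189], [176, 176, 172], [156, 139, 119], [166, 139, 109], [168, 140, 110], [167, 140, 109], [167, 141, 110], [168, 141, 110], [167, 141, 111], [167, 140, 110], [166, 140, 109], [167, 140, 109], [167, 141, 110], [166, 140, 109], [166, 139, 108]]
```

View pics/w4.png

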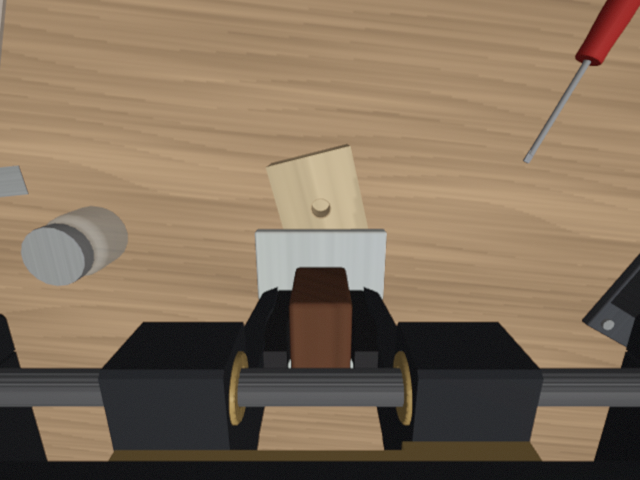

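The plate is lifted and level, square to the jaws (far edge 256–386, v 230), and the empty parking hole shows at (320,207). Computing the plate offset in the tool and the approach pose.

```bash
cat > goal.py <<'E'
from h import *
np.set_printoptions(precision=4,suppress=True)
H=np.array([.5222,-.2155,.1055]); YAW,SL=-23.4,21.0; OFF=np.array([.020,.0,.0])
def goal(h,short=0,H=H,sl=SL,off=OFF):
    A=R.from_euler("ZY",[YAW,-(sl-short)],degrees=True).as_matrix(); n=R.from_euler("ZY",[YAW,-sl],degrees=True).as_matrix()[:,2]
    M=grasp_rot(-A[:,2],-A[:,1]); p=H+n*h-M@off; return p,M
E
python3 - <<'E'
from goal import *
d=snap("wrist"); d["wc"]=d["tool_from_camera"]
for uv in((256.8,230.6),(320,230.6),(385,230.6)):
    o,v=ray(d,uv); print(o+v*(.014-o[0])/v[0])
p,M=goal(.045); print(p); delta(p,M)
p[2]=.25; delta(p,M); print(R.from_matrix(M).as_quat())
E
```

```text
[ 0.014  -0.0267 -0.0346]
[ 0.014  -0.0002 -0.0346]
[ 0.014   0.027  -0.0346]
[ 0.5008 -0.2062  0.1662]
shift tool cm [ 8.26 37.76 13.78] turn deg [28.98 20.71  5.27]
shift tool cm [-0.13 37.77 13.81] turn deg [28.98 20.71  5.27]
[ 0.807  -0.1671 -0.5546 -0.1149]
```

Request:
drive_tool(deltas=[[[0,0,0],[0,1.6,0.6],0],[[0,0,0],[0,3.2,1.2],0],[[0,0,0],[0,3.4,1.2],0],[[0,0,0],[0,3.4,1.2],0],[[0,0,0],[0,3.4,1.2],0],[[0,0,0],[0,3.4,1.2],0],[[0,0,0],[0,3.4,1.2],0],[[0,0,0],[0,3.4,1.2],0],[[0,0,0],[0,3.4,1.2],0],[[0,0,0],[0,3.4,1.2],0],[[0,0,0],[0,3.4,1.2],0],[[0,0,0],[0,2.4,1.0],0]])

```text
clock: 7.83
tool_pos: [0.5021, -0.2098, 0.2487]
eef_rot: [-0.705, -0.035, 0.707, -0.035]
contact_force: [0.9, 0.4, -0.9]
opening: 0.247
```

Request:
drive_tool(deltas=[[[4.1,3,0.75],[0,0,0],0],[[4.1,3,0.75],[0,0,0],0],[[4.1,3,0.75],[0,0,0],0],[[4.1,3,0.75],[0,0,0],0],[[4.1,3,0.75],[0,0,0],0],[[4.1,3,0.75],[0,0,0],0],[[0,0,0],[0,0,0],0],[[0,0,0],[0,0,0],0]])

```text
clock: 8.5
tool_pos: [0.5029, -0.2054, 0.2488]
eef_rot: [0.799, -0.136, -0.579, -0.092]
contact_force: [0.2, 0.1, -1.7]
opening: 0.247
```

```bash
python3 - <<'E'
from goal import *
print(tool()); p,M=goal(.045,5); print(p); delta(p,M)
E
```

```text
[[ 0.2924 -0.3233 -0.9     0.5029]
 [-0.1097 -0.9462  0.3043 -0.2054]
 [-0.95    0.0098 -0.3121  0.2488]
 [ 0.      0.      0.      1.    ]]
[ 0.5023 -0.2069  0.1667]
shift tool cm [7.8  0.08 2.57] turn deg [ 4.5  -2.21  0.8 ]
```

Request:
drive_tool(deltas=[[[0,0,0],[1.4,0,0.5],0],[[0,0,0],[1.6,0,0.5],0],[[0,0,0],[1.6,0.08,0.5],0],[[0,0,0],[1.6,0,0.5],0],[[0,0,0],[1.0,0,0.4],0],[[0,0,0],[0.6,0,0.17],0],[[2.25,-1.1,0.4],[0,0,0],0],[[2.25,-1.1,0.4],[0,0,0],0],[[0,0,0],[0,0,0],0],[[0,0,0],[0,0,0],0]])

```text
clock: 9.33
tool_pos: [0.5099, -0.2102, 0.1756]
eef_rot: [0.779, -0.161, -0.593, -0.123]
contact_force: [-0.0, 0.0, -0.7]
opening: 0.242
```

```bash
python3 - <<'E'
from goal import *
p,M=goal(.045,5); print(p,tool()[:3,3]); delta(p,M)
T=tool(); pin=T[:3,:3]@[.04,0,0]+T[:3,3]; print("pin",pin)
s=snap("side"); w=snap("wrist"); t=snap("top")
print(proj(s,pin),proj(s,H))
z=cv2.resize(s["color"][160:272,340:490,::-1],(600,448),interpolation=cv2.INTER_CUBIC)
cv2.imwrite("pics/s5.png",z); cv2.imwrite("pics/w5.png",w["color"][...,::-1])
E
```

```text
[ 0.5023 -0.2069  0.1667] [ 0.5099 -0.2102  0.1756]
shift tool cm [0.64 0.   1.03] turn deg [-0.01  0.61  0.03]
pin [ 0.5197 -0.2144  0.1371]
[407.8134 212.7908] [405.6471 223.2482]
```

View pics/s5.png

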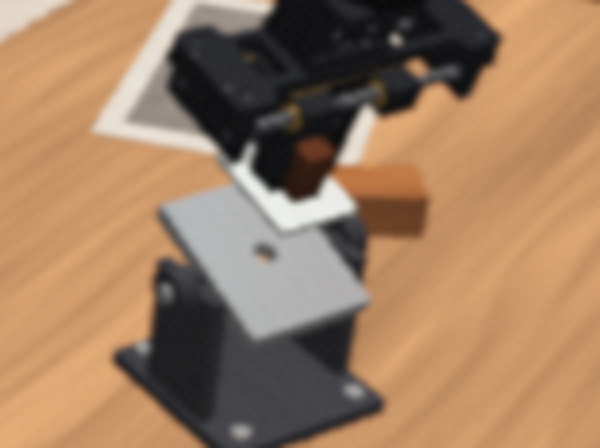

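The side view shows the plate above the table with its tilt close to the face, and the hole still visible at crop (263,252). Closing the remaining offset.

Request:
drive_tool(deltas=[[[0,0.3,0],[0.2,0,0.5],0],[[0,0.3,0],[0.4,0,0.5],0],[[0,0,0],[0,0,0],0],[[0,0,0],[0,0,0],0]])

```text
clock: 9.82
tool_pos: [0.5011, -0.2066, 0.1672]
eef_rot: [0.781, -0.162, -0.59, -0.123]
contact_force: [0.0, 0.2, -1.5]
opening: 0.248
```

```bash
python3 - <<'E'
from goal import *
from tab import table
for h in(.045,.024,.006): p,M=goal(h,5); delta(p,M)
w=snap("wrist"); O=np.float64([[55,45,0],[55,-45,0],[-55,-45,0]])/1e3; A=R.from_euler("ZY",[YAW,-SL],degrees=True).as_matrix()
c=[proj(w,H+A@o) for o in O[:2]]; print("predicted corners",c)
z=w["color"][60:360,120:520,::-1].copy()
for q in c: cv2.circle(z,tuple(np.int32(q-[120,60])),3,(0,0,255),1)
cv2.imwrite("pics/w6.png",cv2.resize(z,None,fx=2,fy=2))
E
```

```text
shift tool cm [ 0.08 -0.02 -0.1 ] turn deg [-0.12  0.09 -0.  ]
shift tool cm [ 2.17 -0.02 -0.29] turn deg [-0.12  0.09 -0.  ]
shift tool cm [ 3.96 -0.02 -0.45] turn deg [-0.12  0.09 -0.  ]
predicted corners [array([232.6463, 158.4741]), array([406.1429, 158.1939])]
```

View pics/w6.png

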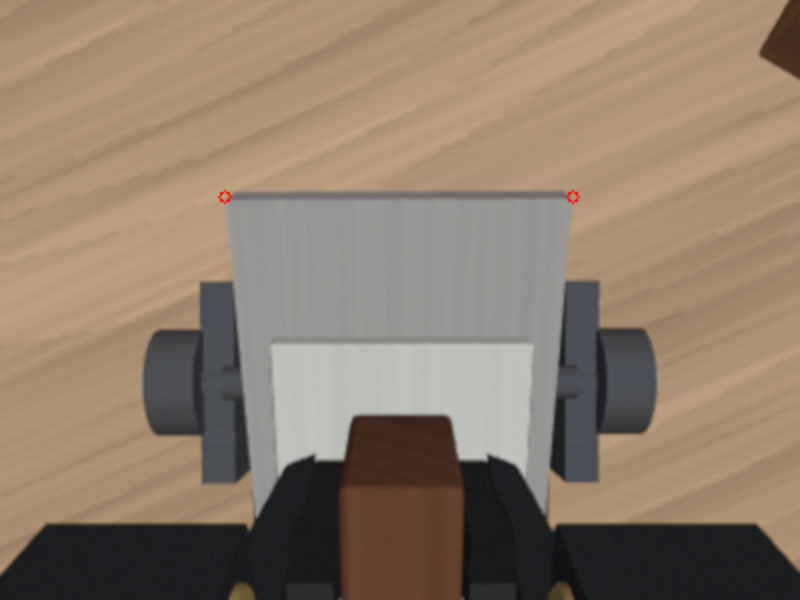

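The wrist view shows plate and table edges parallel. The upper table corners are at crop (229,197) and (571,197), within 2–4 zoomed px of prediction, and the plate is centred (272–532 about 402). Inserting in stages.

Request:
drive_tool(deltas=[[[0,0,0],[0.5,0,-0.1],0],[[0,0,0],[0.8,0,-0.1],0],[[0,0,0],[0.8,0,-0.1],0],[[0,0,0],[0,0,0],0],[[0,0,0],[0,0,0],0]])

```text
clock: 10.28
tool_pos: [0.5117, -0.2111, 0.1504]
eef_rot: [0.78, -0.162, -0.591, -0.123]
contact_force: [-0.2, 1.0, -2.6]
opening: 0.248
```

Request:
drive_tool(deltas=[[[0,0,0],[0.3,0,-0.02],0],[[0,0,0],[0.3,0,-0.03],0],[[0,0,0],[0,0,0],0]])

```text
clock: 10.53
tool_pos: [0.5135, -0.2119, 0.1465]
eef_rot: [0.78, -0.162, -0.592, -0.123]
contact_force: [0.6, -0.9, -1.6]
opening: 0.243
```

Request:
drive_tool(deltas=[[[0,0,0],[0.3,0,-0.03],0],[[0,0,0],[0,0,0],0]])

```text
clock: 10.7
tool_pos: [0.5139, -0.2122, 0.1446]
eef_rot: [0.78, -0.162, -0.592, -0.123]
contact_force: [0.2, -0.3, -0.4]
opening: 0.249
```

```bash
python3 - <<'E'
from goal import *
s=r.get_state(); print(s["contact_force"],s["moment"])
for h in(.012,.006): p,M=goal(h,5); delta(p,M)
E
```

```text
[ 0.1583 -0.3019 -0.3637] [ 0.2174  0.3271 -0.0033]
shift tool cm [ 0.82 -0.02  0.32] turn deg [-0.09  0.44 -0.02]
shift tool cm [ 1.41 -0.02  0.26] turn deg [-0.09  0.44 -0.02]
```

Request:
drive_tool(deltas=[[[0,0.2,0],[-0.1,0,0.3],0],[[0,0.2,0],[0,0,0],0],[[0,0,0],[0,0,0],0],[[0,0,0],[0,0,0],0]])

```text
clock: 11.03
tool_pos: [0.5118, -0.2112, 0.146]
eef_rot: [0.781, -0.162, -0.591, -0.123]
contact_force: [1.2, -1.1, -1.6]
opening: 0.245
```

```bash
python3 - <<'E'
from goal import *
s=r.get_state(); print(s["contact_force"],s["moment"])
for h in(.018,.012,.006): p,M=goal(h,5); delta(p,M)
E
```

```text
[ 1.1847 -1.1007 -1.6105] [ 0.1837  0.3338 -0.0177]
shift tool cm [ 0.41 -0.02  0.19] turn deg [-0.11  0.2  -0.02]
shift tool cm [ 1.   -0.02  0.14] turn deg [-0.11  0.2  -0.02]
shift tool cm [ 1.6  -0.02  0.08] turn deg [-0.11  0.2  -0.02]
```

Request:
drive_tool(deltas=[[[0,0.2,0],[0.2,0,0.2],0],[[0,0,0],[0.3,0,0],0],[[0,0,0],[0.3,0,0],0],[[0,0,0],[0,0,0],0],[[0,0,0],[0,0,0],0]])

```text
clock: 11.45
tool_pos: [0.5144, -0.2123, 0.1401]
eef_rot: [0.78, -0.163, -0.591, -0.123]
contact_force: [-0.1, -0.5, -0.5]
opening: 0.247
```

```bash
python3 - <<'E'
from goal import *
s=r.get_state(); print(s["contact_force"],s["moment"])
for h in(.012,.006): p,M=goal(h,5); delta(p,M)
E
```

```text
[-0.0866 -0.4753 -0.5116] [ 0.1996  0.3395 -0.0356]
shift tool cm [ 0.37 -0.02  0.25] turn deg [-0.16  0.34 -0.04]
shift tool cm [ 0.96 -0.02  0.19] turn deg [-0.16  0.34 -0.04]
```

Request:
drive_tool(deltas=[[[0,0.2,0],[0,0,0.2],0],[[0,0,0],[0.25,0,0],0],[[0,0,0],[0.25,0,0],0],[[0,0,0],[0,0,0],0],[[0,0,0],[0,0,0],0]])

```text
clock: 11.87
tool_pos: [0.5158, -0.213, 0.1374]
eef_rot: [0.78, -0.162, -0.592, -0.123]
contact_force: [-0.5, -0.1, -2.2]
opening: 0.25
```

```bash
python3 - <<'E'
from goal import *
s=r.get_state(); print(s["contact_force"],s["moment"])
for h in(.006,0): p,M=goal(h,5); delta(p,M)
p,M=goal(.006,0); delta(p,M)
s=snap("side"); w=snap("wrist")
cv2.imwrite("pics/w7.png",np.hstack([cv2.resize(s["color"][190:265,360:460,::-1],(400,300),interpolation=cv2.INTER_CUBIC),w["color"][80:380,120:520,::-1]]))
E
```

```text
[-0.5015 -0.0992 -2.168 ] [ 0.241   0.3151 -0.0146]
shift tool cm [ 0.66 -0.02  0.27] turn deg [-0.13  0.43 -0.03]
shift tool cm [ 1.26 -0.02  0.21] turn deg [-0.13  0.43 -0.03]
shift tool cm [ 0.67 -0.02  0.44] turn deg [-0.13  5.43 -0.04]
```

View pics/w7.png

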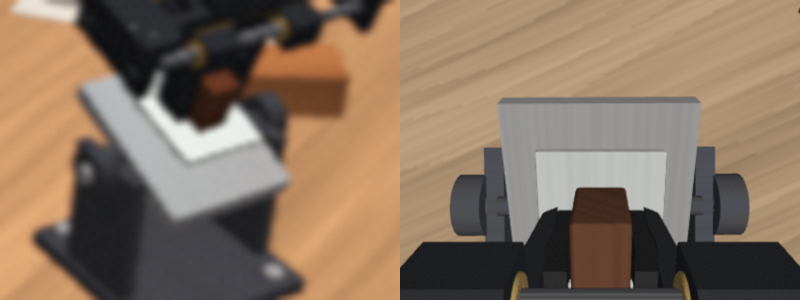

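Both views show the plate just above the face, parallel and well centred. The tool isn't following z commands, so I'll check the joints for limits.

```bash
python3 - <<'E'
from goal import *
s=r.get_state(); print(s["q"],s["qd"],s["joint_torque"]); print(tool())
E
```

```text
[ 0.2945  0.7187 -0.0054  2.1285  0.9684  0.0433 -2.6539] [ 0.0027 -0.0026 -0.0011 -0.0001  0.0017  0.0021 -0.    ] [ -0.0037 -46.3766   1.3316  -7.1721   0.042   -0.5947  -0.0008]
[[ 0.246  -0.3993 -0.8832  0.5157]
 [-0.1072 -0.9168  0.3847 -0.213 ]
 [-0.9633 -0.     -0.2684  0.1375]
 [ 0.      0.      0.      1.    ]]
```

Joint 6 (0.043) and joint 7 (−2.654) are both on their limits. The lean needs forearm roll past the wrist singularity, and this half-turn of the grasp has no range left for it. The plate is symmetric, so I'll withdraw, straighten, give the tool a half turn about its x, and come back.

Request:
drive_tool(deltas=[[[0,0,0],[-0.8,0,0],0],[[0,0,0],[-1.5,0,0],0],[[0,0,0],[-2.5,0,0],0],[[0,0,0],[-3,0,0],0],[[0,-2,0],[-2,0,0],0],[[0,-4,0],[0,0,0],0],[[0,-5,0],[0,0,0],0],[[0,-4.5,0],[0,0,0],0],[[0,0,0],[0,0,0],0]])

```text
clock: 12.72
tool_pos: [0.494, -0.204, 0.232]
eef_rot: [0.693, -0.145, -0.691, -0.146]
contact_force: [1.7, -0.7, -1.3]
opening: 0.246
```

```bash
python3 - <<'E'
from goal import *
print(r.get_state()["q"]); print(tool())
E
```

```text
[ 0.6875  0.6533 -0.631   1.8475  0.5169  0.8075 -2.1966]
[[ 0.003  -0.4025 -0.9154  0.494 ]
 [ 0.0012 -0.9154  0.4025 -0.204 ]
 [-1.     -0.0023 -0.0023  0.232 ]
 [ 0.      0.      0.      1.    ]]
```

Request:
drive_tool(deltas=[[[-4,0,0],[0,0,0],0],[[-7.1,0,0],[0,0,0],0],[[-7.1,0,0],[0,0,0],0],[[-7.1,0,0],[0,0,0],0],[[-7.1,0,0],[0,0,0],0],[[-7.1,0,0],[0,0,0],0],[[-7.1,0,0],[0,0,0],0],[[-7.1,0,0],[0,0,0],0],[[-7.1,0,0],[0,0,0],0],[[-7.1,0,0],[0,0,0],0],[[-7.1,0,0],[0,0,0],0],[[-7.1,0,0],[0,0,0],0]])

```text
clock: 13.72
tool_pos: [0.4909, -0.2022, 0.2314]
eef_rot: [0.616, 0.347, -0.615, 0.349]
contact_force: [0.7, 0.2, -1.8]
opening: 0.248
```

Request:
drive_tool(deltas=[[[-7.1,0,0],[0,0,0],0],[[-7.1,0,0],[0,0,0],0],[[-7.1,0,0],[0,0,0],0],[[-7.1,0,0],[0,0,0],0],[[-7.1,0,0],[0,0,0],0],[[-7.1,0,0],[0,0,0],0],[[-7.1,0,0],[0,0,0],0],[[-7.1,0,0],[0,0,0],0],[[-7.1,0,0],[0,0,0],0],[[-7.1,0,0],[0,0,0],0],[[-7.1,0,0],[0,0,0],0],[[-7.1,0,0],[0,0,0],0]])

```text
clock: 14.72
tool_pos: [0.4911, -0.2021, 0.2312]
eef_rot: [0.217, 0.672, -0.218, 0.674]
contact_force: [0.4, 0.7, -0.9]
opening: 0.25
```

```bash
python3 - <<'E'
s=open('goal.py').read().replace("M=grasp_rot(-A[:,2],-A[:,1])","M=grasp_rot(-A[:,2],A[:,1])")
open('goal.py','w').write(s)
from goal import *
print(r.get_state()["q"]); print(tool()); p,M=goal(.05); print(p); delta(p,M)
E
```

```text
[ 0.9895  0.9363 -1.3507  1.8439  0.9862  1.2353  0.2652]
[[ 0.0018  0.5852  0.8109  0.4911]
 [-0.0021  0.8109 -0.5852 -0.2021]
 [-1.     -0.0007  0.0027  0.2312]
 [ 0.      0.      0.      1.    ]]
[ 0.4992 -0.2055  0.1709]
shift tool cm [6.03 0.2  0.84] turn deg [-12.27 -20.77   2.33]
```

Request:
drive_tool(deltas=[[[-2,-3.4,0.4],[0,0,0],0],[[-2,-3.4,0.4],[0,0,0],0],[[-2,-3.4,0.4],[0,0,0],0],[[0,0,0],[0,0,0],0]])

```text
clock: 15.05
tool_pos: [0.489, -0.2013, 0.2311]
eef_rot: [0.168, 0.618, -0.195, 0.743]
contact_force: [-1.0, 0.6, -1.7]
opening: 0.247
```

```bash
python3 - <<'E'
from goal import *
print(r.get_state()["q"]);  p,M=goal(.05); print(p); delta(p,M)
E
```

```text
[ 1.0175  0.8826 -1.3613  2.0113  1.1745  1.093   0.1779]
[ 0.4992 -0.2055  0.1709]
shift tool cm [ 6.12  0.09 -0.01] turn deg [ -6.35 -10.61   1.24]
```

Request:
drive_tool(deltas=[[[-2.1,-3.5,0.4],[0,0,0],0],[[-2.1,-3.5,0.4],[0,0,0],0],[[-2.1,-3.5,0.4],[0,0,0],0],[[0,0,0],[0,0,0],0],[[0,0,0],[0,0,0],0]])

```text
clock: 15.47
tool_pos: [0.491, -0.2025, 0.2315]
eef_rot: [0.118, 0.556, -0.169, 0.805]
contact_force: [0.1, -0.3, -1.0]
opening: 0.245
```

```bash
python3 - <<'E'
from goal import *
print(r.get_state()["q"]);  p,M=goal(.045); print(p); delta(p,M); delta(*goal(.045,4))
E
```

```text
[ 1.036   0.8489 -1.3594  2.1704  1.4357  0.9903  0.0304]
[ 0.5008 -0.2062  0.1662]
shift tool cm [ 6.48  0.05 -1.33] turn deg [-0.41 -0.28  0.08]
shift tool cm [ 6.49  0.05 -1.19] turn deg [-0.41  3.72  0.06]
```

Request:
drive_tool(deltas=[[[-0.4,0,0],[0.8,0.05,-0.6],0],[[0,1.2,0],[1.5,0,-0.3],0],[[0,1.2,0],[1.5,0,-0.2],0],[[0,1.3,0],[1.5,0,-0.1],0],[[0,0,0],[1,0,0],0],[[0,0,0],[0,0,0],0],[[0,0,0],[0,0,0],0]])

```text
clock: 16.05
tool_pos: [0.501, -0.2056, 0.1681]
eef_rot: [0.121, 0.582, -0.163, 0.788]
contact_force: [0.0, 0.7, -0.8]
opening: 0.243
```

```bash
python3 - <<'E'
from goal import *
s=r.get_state(); print(s["q"],s["contact_force"],s["moment"])
for h in(.045,.022,.014,.006): delta(*goal(h,4))
w=snap("wrist"); A=R.from_euler("ZY",[YAW,-SL],degrees=True).as_matrix()
z=cv2.resize(w["color"][60:360,120:520,::-1],None,fx=2,fy=2)
for o in([-.055,.045,0],[-.055,-.045,0]):
    q=proj(w,H+A@np.array(o)); print(q); cv2.circle(z,tuple(np.int32((q-[120,60])*2)),4,(0,0,255),1)
cv2.imwrite("pics/w8.png",z)
E
```

```text
[ 0.9783  0.9704 -1.2778  2.1455  1.5079  1.0059  0.0161] [ 0.0129  0.6927 -0.8235] [0.1812 0.1947 0.019 ]
shift tool cm [ 0.18 -0.07  0.09] turn deg [-0.05  0.12 -0.02]
shift tool cm [ 2.47 -0.07  0.25] turn deg [-0.05  0.12 -0.02]
shift tool cm [ 3.27 -0.07  0.3 ] turn deg [-0.05  0.12 -0.02]
shift tool cm [ 4.07 -0.07  0.36] turn deg [-0.05  0.12 -0.02]
[400.4898 174.7008]
[237.3829 174.7643]
```

View pics/w8.png

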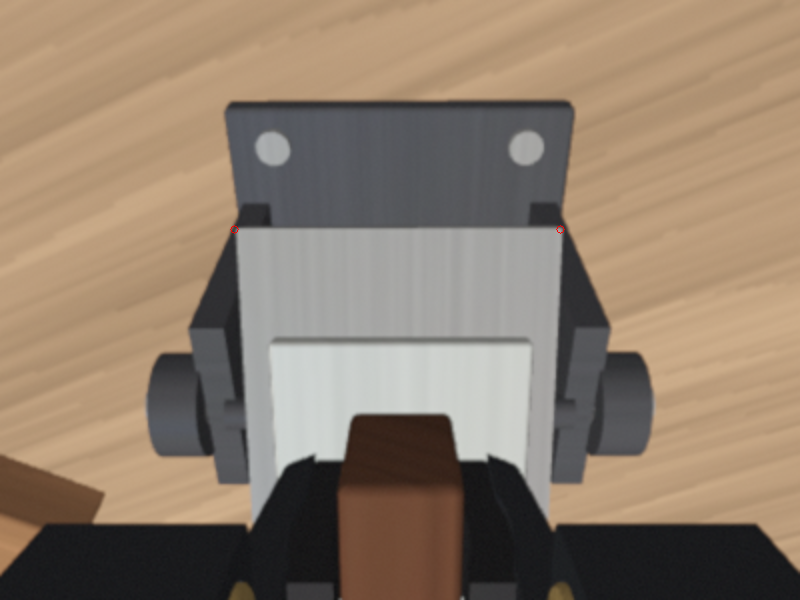

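The wrist view from the other half-turn shows the lower table edge (236–563, v 228) within 1 px of prediction, and the plate is parallel and centred (271–531). The joints are well inside their ranges now. Inserting.

Request:
drive_tool(deltas=[[[0,0,0],[0.6,0,0.1],0],[[0,0,0],[0.9,0,0.1],0],[[0,0,0],[0.9,0,0.05],0],[[0,0,0],[0,0,0],0]])

```text
clock: 16.43
tool_pos: [0.5091, -0.2102, 0.1444]
eef_rot: [0.121, 0.582, -0.164, 0.787]
contact_force: [-0.7, 0.2, -1.4]
opening: 0.249
```

Request:
drive_tool(deltas=[[[0,0,0],[0.3,0,0.02],0],[[0,0,0],[0.3,0,0.02],0],[[0,0,0],[0.3,0,0.02],0],[[0,0,0],[0,0,0],0]])

```text
clock: 16.77
tool_pos: [0.5124, -0.211, 0.1373]
eef_rot: [0.12, 0.581, -0.163, 0.788]
contact_force: [-0.2, -0.3, -1.7]
opening: 0.245
```

```bash
python3 - <<'E'
from goal import *
s=r.get_state(); print(s["q"],s["contact_force"],s["moment"])
for h in(.012,.006): delta(*goal(h,4))
E
```

```text
[ 0.956   1.0321 -1.2381  2.1313  1.5822  1.011  -0.0103] [-0.192  -0.326  -1.7364] [ 0.106   0.2138 -0.0435]
shift tool cm [ 0.16 -0.03  0.02] turn deg [-0.01  0.15  0.02]
shift tool cm [ 0.75 -0.03  0.06] turn deg [-0.01  0.15  0.02]
```

Request:
drive_tool(deltas=[[[0,0,0],[0.25,0,0.02],0],[[0,0,0],[0.25,0,0.02],0],[[0,0,0],[0.2,0,0.02],0],[[0,0,0],[0,0,0],0],[[0,0,0],[0,0,0],0]])

```text
clock: 17.18
tool_pos: [0.5148, -0.2119, 0.1311]
eef_rot: [0.12, 0.581, -0.163, 0.788]
contact_force: [0.2, 0.5, -1.8]
opening: 0.249
```

```bash
python3 - <<'E'
from goal import *
s=r.get_state(); print(s["q"],s["contact_force"],s["moment"])
delta(*goal(.006,4)); delta(*goal(.004,0)); delta(*goal(.0,0))
E
```

```text
[ 0.9519  1.0445 -1.2307  2.1275  1.5967  1.012  -0.0147] [ 0.2189  0.5099 -1.7745] [0.1799 0.1693 0.0318]
shift tool cm [ 0.09 -0.04 -0.01] turn deg [-0.    0.16  0.01]
shift tool cm [ 0.29 -0.04 -0.14] turn deg [-0.   -3.84  0.01]
shift tool cm [ 0.69 -0.04 -0.11] turn deg [-0.   -3.84  0.01]
```

Pin is about 13 mm in with no side force. Now the lean, then a slow press.

Request:
drive_tool(deltas=[[[0,-1.3,0],[0.1,0,-0.05],0],[[0,-1.3,0],[0.1,0,-0.05],0],[[0,-1.3,0],[0.1,0,-0.04],0],[[0,0,0],[0,0,0],0],[[0,0,0],[0,0,0],0]])

```text
clock: 17.6
tool_pos: [0.5143, -0.2117, 0.1279]
eef_rot: [0.115, 0.554, -0.167, 0.807]
contact_force: [1.0, -0.2, -1.5]
opening: 0.246
```

Request:
drive_tool(deltas=[[[0,0,0],[0.15,0,0],0],[[0,0,0],[0.1,0,0],0],[[0,0,0],[0,0,0],0],[[0,0,0],[0,0,0],0]])

```text
clock: 17.93
tool_pos: [0.5155, -0.2122, 0.1256]
eef_rot: [0.115, 0.554, -0.167, 0.807]
contact_force: [0.5, 0.5, -0.8]
opening: 0.249
```

```bash
python3 - <<'E'
from goal import *
s=r.get_state(); T=tool(); print("F tool",T[:3,:3].T@s["contact_force"],"M tool",T[:3,:3].T@s["moment"])
delta(*goal(.0,0))
E
```

```text
F tool [ 0.868  0.668 -0.017] M tool [-0.0061  0.3248  0.0412]
shift tool cm [ 0.15 -0.04 -0.03] turn deg [-0.02  0.08  0.01]
```

Request:
drive_tool(deltas=[[[0,0,0],[0.1,0,0],0],[[0,0,0],[0,0,0],0],[[0,0,0],[0,0,0],0]])

```text
clock: 18.18
tool_pos: [0.5157, -0.2123, 0.1246]
eef_rot: [0.115, 0.554, -0.167, 0.807]
contact_force: [-0.4, -0.9, -0.9]
opening: 0.252
```

Request:
drive_tool(deltas=[[[0,0,0],[0.08,0,0],0],[[0,0,0],[0,0,0],0],[[0,0,0],[0,0,0],0]])

```text
clock: 18.43
tool_pos: [0.5158, -0.2123, 0.1245]
eef_rot: [0.114, 0.554, -0.167, 0.808]
contact_force: [-4.8, 0.4, 5.3]
opening: 0.247
```

```bash
python3 - <<'E'
from goal import *
s=r.get_state(); T=tool(); print("F tool",T[:3,:3].T@s["contact_force"],"M tool",T[:3,:3].T@s["moment"])
delta(*goal(.0,0))
E
```

```text
F tool [-6.5948 -1.5684 -2.2936] M tool [ 0.0433  0.5026 -0.1405]
shift tool cm [ 0.03 -0.04 -0.01] turn deg [0.04 0.11 0.02]
```

Contact begins within 0.3 mm of the estimate. The moment says the lower corner touches first, so I'll press a bit and read again.

Request:
drive_tool(deltas=[[[0,0.2,-0.2],[0.05,0,0],0],[[0,0,0],[0,0,0],0],[[0,0,0],[0,0,0],0]])

```text
clock: 18.68
tool_pos: [0.5158, -0.2123, 0.1244]
eef_rot: [0.113, 0.555, -0.168, 0.806]
contact_force: [-6.6, 1.1, 10.1]
opening: 0.246
```

```bash
cat > f.py <<'E'
from goal import *
F=[];Mo=[]
for i in range(4):
    s=r.get_state(); T=tool(); F.append(T[:3,:3].T@s["contact_force"]); Mo.append(T[:3,:3].T@s["moment"]); r.snapshot("wrist")
F,Mo=np.mean(F,0),np.mean(Mo,0); print("F tool",F,"M tool",Mo,"t",s["clock"])
m=Mo-[0,.31,.03]; print("press point y,z mm from TCP",-m[2]/F[0]*-1e3*-1, m[1]/F[0]*1e3); delta(*goal(.0,0))
E
python3 f.py
```

```text
F tool [-11.7236  -2.1156  -2.2303] M tool [ 0.0504  0.5161 -0.2579] t 18.8333
press point y,z mm from TCP -24.55929246579613 -17.576619155990294
shift tool cm [ 0.03 -0.04 -0.01] turn deg [ 0.06 -0.07  0.22]
```

Request:
drive_tool(deltas=[[[0,0.2,-0.5],[0,0,0],0],[[0,0,0],[0,0,0],0],[[0,0,0],[0,0,0],0]])

```text
clock: 19.13
tool_pos: [0.5159, -0.2121, 0.1246]
eef_rot: [0.111, 0.557, -0.171, 0.805]
contact_force: [-6.5, -0.5, 10.8]
opening: 0.251
```

```bash
python3 f.py
```

```text
F tool [-12.3869  -2.9618  -2.0063] M tool [ 0.0468  0.4983 -0.185 ] t 19.2833
press point y,z mm from TCP -17.359952344945885 -15.201869055813207
shift tool cm [ 0.04 -0.06 -0.02] turn deg [ 0.08 -0.26  0.7 ]
```

The press point is inside the plate, but there's a sideways force, possibly from friction or the pin wall. Table y is level and the plate was grasped level, so I'll back off slightly, return the roll to zero, shift y to relieve it, and press again.

Request:
drive_tool(deltas=[[[0,0,0],[-0.15,0,0],0],[[0,0,0.6],[0,-0.06,0],0],[[0,0,0],[0,0,0],0],[[0,0,0],[0,0,0],0]])

```text
clock: 19.67
tool_pos: [0.5153, -0.2131, 0.1247]
eef_rot: [0.115, 0.557, -0.168, 0.805]
contact_force: [-1.0, -0.9, 1.3]
opening: 0.249
```

```bash
python3 f.py
```

```text
F tool [-0.5181 -1.052  -0.4603] M tool [ 0.0425  0.28   -0.083 ] t 19.8167
press point y,z mm from TCP -218.17079290832572 57.89986293396132
shift tool cm [ 0.05  0.05 -0.01] turn deg [-0.02 -0.33  0.14]
```

Request:
drive_tool(deltas=[[[0,0,0],[0.1,0,0],0],[[0,0,0],[0.05,0,0],0],[[0,0,0],[0,0,0],0],[[0,0,0],[0,0,0],0]])

```text
clock: 20.2
tool_pos: [0.5154, -0.213, 0.1244]
eef_rot: [0.114, 0.557, -0.168, 0.805]
contact_force: [-7.4, -0.9, 11.4]
opening: 0.244
```

```bash
python3 f.py
```

```text
F tool [-12.3575  -3.3929  -2.206 ] M tool [ 0.0973  0.48   -0.496 ] t 20.35
press point y,z mm from TCP -42.567830087364925 -13.753732234970045
shift tool cm [0.02 0.04 0.  ] turn deg [ 0.06 -0.28  0.16]
```

Request:
drive_tool(deltas=[[[0,0,0],[-0.4,0,0],0],[[0,0,0],[0,0,0],0],[[0,0,0],[0,0,0],0]])

```text
clock: 20.65
tool_pos: [0.5147, -0.2123, 0.1272]
eef_rot: [0.115, 0.557, -0.167, 0.805]
contact_force: [0.4, 0.1, -1.8]
opening: 0.246
```

```bash
python3 f.py; python3 - <<'E'
# plate vs table edge geometry from the wrist picture
from goal import *
w=snap("wrist"); g=w["color"].astype(int)
cv2.imwrite("pics/w9.png",w["color"][...,::-1])
gr=cv2.cvtColor(w["color"],cv2.COLOR_RGB2GRAY).astype(int)
for u in (265,285,355,375): print(u,gr[150:245,u][::1].tolist())
for v in(238,): print(gr[v,215:300].tolist()); print(gr[v,345:425].tolist())
E
```

```text
F tool [ 1.6715  0.0381 -0.4185] M tool [0.0207 0.3209 0.0627] t 20.8
press point y,z mm from TCP -19.5405774498323 6.495411737054075
shift tool cm [0.29 0.02 0.  ] turn deg [-0.01 -0.35  0.11]
265 [94, 94, 93, 94, 94, 92, 94, 95, 94, 92, 93, 91, 93, 92, 93, 93, 93, 92, 93, 92, 92, 92, 93, 93, 93, 92, 93, 91, 90, 111, 159, 176, 177, 177, 175, 176, 177, 176, 176, 176, 176, 177, 178, 177, 177, 177, 177, 178, 177, 178, 176, 176, 176, 176, 177, 177, 176, 177, 176, 177, 176, 177, 177, 176, 177, 177, 177, 177, 176, 176, 177, 177, 177, 177, 176, 176, 176, 176, 150, 121, 122, 148, 180, 206, 215, 216, 215, 215, 215, 215, 216, 216, 215, 216, 216]
285 [97, 96, 98, 96, 96, 96, 95, 95, 97, 95, 95, 95, 95, 95, 94, 95, 94, 95, 94, 94, 95, 94, 94, 93, 94, 94, 92, 91, 91, 109, 155, 173, 172, 172, 171, 172, 172, 173, 172, 172, 172, 171, 172, 171, 172, 172, 172, 172, 172, 172, 172, 172, 171, 172, 172, 173, 172, 173, 173, 173, 172, 173, 172, 173, 173, 172, 173, 173, 173, 173, 173, 173, 173, 173, 173, 174, 175, 174, 147, 118, 119, 148, 179, 205, 214, 215, 214, 214, 214, 214, 214, 215, 214, 214, 214]
355 
[... 1016 characters left out ...]
, 177, 176, 174, 173, 173, 174, 175, 174, 175, 176, 176, 176, 175, 175, 187, 209, 215, 218, 218, 216, 216, 217, 217, 217, 216, 215, 214, 215, 215, 214, 215, 216, 217, 217, 216, 216, 216, 216, 215, 216, 217, 216, 217, 216, 216, 214, 212, 211, 210, 210, 210, 211, 212, 213, 214, 214, 215, 214, 212, 212]
[215, 213, 213, 213, 214, 214, 214, 213, 212, 212, 212, 212, 213, 213, 213, 214, 214, 214, 214, 211, 211, 210, 209, 210, 210, 211, 212, 213, 214, 214, 214, 214, 213, 213, 213, 214, 213, 213, 214, 209, 185, 166, 176, 176, 174, 174, 174, 173, 173, 174, 174, 174, 174, 174, 174, 174, 173, 174, 174, 174, 173, 172, 172, 172, 173, 174, 173, 173, 172, 172, 171, 171, 171, 172, 174, 177, 166, 115, 58, 54]
```

Request:
drive_tool(deltas=[[[0,-0.3,0.1],[0.2,0.02,0],0],[[0,0,0],[0.15,0,0],0],[[0,0,0],[0.05,0,0],0],[[0,0,0],[0,0,0],0],[[0,0,0],[0,0,0],0]])

```text
clock: 21.32
tool_pos: [0.5156, -0.2127, 0.1244]
eef_rot: [0.114, 0.554, -0.167, 0.807]
contact_force: [-6.1, -0.3, 9.9]
opening: 0.244
```

```bash
sed -i '/^m=/d' f.py; cat >> f.py <<'E'
F0=F-[1.67,.04,-.42]; m=Mo-[.02,.32,.06]
for L in(0,.13): x=.02+L; print("L",L,"r_y mm",-1e3*(m[2]-x*F0[1])/F0[0],"r_z mm",1e3*(m[1]+x*F0[2])/F0[0])
delta(*goal(0,0))
E
python3 f.py
```

```text
F tool [-11.16    -2.3322  -1.9189] M tool [ 0.0578  0.5022 -0.3773] t 21.4667
L 0 r_y mm -30.389390797206307 r_z mm -11.865841108049503
L 0.13 r_y mm -6.352959253124446 r_z mm 3.3217768891004344
shift tool cm [ 0.02 -0.   -0.01] turn deg [0.06 0.04 0.03]
```

Whether it is centred depends on the sensor's moment reference. A small sideways nudge under load shows the lever directly, and it relieves the side force.

Request:
drive_tool(deltas=[[[0,0,0],[0,-0.03,0],0],[[0,0,0],[0,0,0],0],[[0,0,0],[0,0,0],0]])

```text
clock: 21.77
tool_pos: [0.5156, -0.2126, 0.1244]
eef_rot: [0.114, 0.554, -0.167, 0.807]
contact_force: [-6.3, -0.4, 9.7]
opening: 0.243
```

```bash
python3 f.py
```

```text
F tool [-10.5675  -1.9957  -1.5803] M tool [ 0.0647  0.5481 -0.2429] t 21.9167
L 0 r_y mm -21.421797839709935 r_z mm -16.74154008933242
L 0.13 r_y mm 0.20422000838760138 r_z mm -4.415693570641626
shift tool cm [ 0.02 -0.   -0.01] turn deg [ 0.07  0.03 -0.01]
```

Request:
drive_tool(deltas=[[[0,0,0],[0,0.06,0],0],[[0,0,0],[0,0,0],0],[[0,0,0],[0,0,0],0]])

```text
clock: 22.22
tool_pos: [0.5156, -0.2126, 0.1244]
eef_rot: [0.114, 0.555, -0.167, 0.807]
contact_force: [-6.7, -1.0, 10.4]
opening: 0.251
```

```bash
python3 f.py
```

```text
F tool [-11.917   -2.9735  -1.6403] M tool [ 0.0899  0.5569 -0.4819] t 22.3667
L 0 r_y mm -35.447395920182494 r_z mm -15.639069033608148
L 0.13 r_y mm -6.614383472805158 r_z mm -3.963620641842471
shift tool cm [ 0.03 -0.   -0.01] turn deg [0.05 0.04 0.07]
```

The nudge gives a lever of about 0.2–0.3 m, so the moment is referenced near the flange. With that, the press point is near the plate's centre, which fits a flush seat. I'll ease the side force and do a last check.

Request:
drive_tool(deltas=[[[0,0,0],[0,-0.06,0],0],[[0,0,0],[0,0,0],0],[[0,0,0],[0,0,0],0],[[0,0,0],[0,0,0],0]])

```text
clock: 22.75
tool_pos: [0.5156, -0.2126, 0.1244]
eef_rot: [0.114, 0.554, -0.167, 0.807]
contact_force: [-6.2, 0.3, 9.3]
opening: 0.247
```

```bash
sed -i 's/(0,.13)/(.2,)/' f.py; python3 f.py; python3 - <<'E'
from goal import *
w=snap("wrist"); gr=cv2.GaussianBlur(cv2.cvtColor(w["color"],cv2.COLOR_RGB2GRAY),(3,3),0).astype(float)
def cross(a,lv,first=True):
    i=np.where((a[:-1]-lv)*(a[1:]-lv)<0)[0]; i=i[0] if first else i[-1]; return i+(lv-a[i])/(a[i+1]-a[i])
for u in(262,380): print(u,"table edge v",150+cross(gr[150:245,u],135),"plate edge v",150+cross(gr[150:250,u],195))
for v in(240,248): print(v,"table",200+cross(gr[v,200:240],110),400+cross(gr[v,400:440],110),"plate",235+cross(gr[v,235:275],196),365+cross(gr[v,365:405],196,False))
s=r.get_state(); print(s["q"],s["opening"],s["clock"])
E
```

```text
F tool [-10.6699  -1.7282  -1.5475] M tool [ 0.0864  0.5201 -0.2851] t 22.9
L 0.2 r_y mm 3.561291795106847 r_z mm 3.885528665308672
shift tool cm [ 0.02 -0.   -0.01] turn deg [ 0.07  0.03 -0.01]
262 table edge v 179.9375 plate edge v 232.6086956521739
380 table edge v 179.76470588235293 plate edge v 232.7826086956522
240 table 218.30612244897958 423.36170212765956 plate 254.85714285714286 384.4736842105263
248 table 218.8490566037736 422.61538461538464 plate 255.45 384.2352941176471
[ 0.9484  1.0638 -1.2265  2.1892  1.7343  1.0312 -0.1369] 0.24721428079702323 23.0
```

```bash
python3 -c "
from plant import r; print(r.finish_job())"
```

```text
the job is handed in; nothing more can be done
None
```

I handed the job in at about 23 s. The pin is in the hole, the plate is leaned to the slope and pressed on, and the gripper still holds it with a 30 N grip and a push of about 11–12 N.

The first insertion stalled with joints 6 and 7 at their range limits. I withdrew, gave the tool a half turn about its own axis, and inserted again. The plate therefore sits 180° from how I first aimed it, which for a symmetric plate is the same placing.

**Last checks**
- **Seating:** the measured pose is within 0.3 mm of the vision estimate and within 0.1° of a 21.0° slope. The pin went in with no notable force.
- **Squareness:** plate and table edges are parallel to within about 0.2° in the wrist picture, and the plate is centred to about 0.5 mm.
- **Joints:** all were well inside their ranges.

**What stayed uncertain**
- **Flushness is inferred:** I judged it from forces, pose and edges, because my 12 pictures were used up before the final press.
- **Force readings disagreed at first:** taken about the TCP, the moments suggested one edge was touching. A small sideways nudge under load showed they refer to a point roughly 0.2–0.3 m behind the TCP. Taken from there, the push is within about 4 mm of the plate's centre.
- **Side force:** about 2 N remains, probably friction.
- **Other objects:** I sent nothing near the jar, screwdriver or offcut, but did not measure them again at the end.

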